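Tip the grinding balls off the sorting board and tray the flat disc

TASK

Lift the handle of the hinged wooden sorting board so that the two steel balls roll off into the trough at its far edge while the flat steel disc stays on the board, then lower the board fully again. Then pick the disc off the board and lay it flat in the small square steel tray.

Things in the scene. Friction and masses are not known exactly. Their poses are not given: they have to be found in the camera images.
- board (a joint): Tilt of the wooden sorting board, rad: 0 = fully down (at rest, leaning 0.03 back towards the handle, where the balls lie still), grows as the handle is lifted, stop at 0.45. The balls roll off somewhere beyond 0.05; 0.3 to 0.4 for a second or two sends them off, and the disc stays even at the stop. The hinge is free: the board (0.4 kg) falls back when let go.
- handle (a point): Grip point on the board's wooden handle, a bar 18 mm wide (y) and 16 mm high that sticks out 68 mm from the middle of the board's edge nearest the robot. The point is mid-section, 40 mm out from that edge, about 50 mm above the bench when down. Axes turn with the board: x from the handle to the hinge, y along the hinge, z up when down.
- hinge (a point): Middle of the hinge axis (along y), at the board's far edge, 55 mm above the bench and 240 mm from the handle's point along its x. The board is 200 mm (x) by 260 mm (y) and 8 mm thick, with 12 mm high, 6 mm thick rims on three sides; the hinge edge is open. Same axes as the handle when down; does not move.
- ball1_center (a point): Centre of a steel ball, 24 mm in diameter, 56 g, on the board.
- ball2_center (a point): Centre of the other steel ball, the same, on the board.
- disc_center (a point): Centre (half-way up) of the flat steel disc on the board, 40 mm in diameter, 8 mm thick, 78 g; z is its axis. It lies flat, 4 mm above the board's surface. Not the same-looking spare disc that lies on the bench.
- trough (a point): Centre of the inner floor, 5 mm above the bench, of the catch trough beyond the board's hinge edge; inside 80 mm (x) by 276 mm (y), aluminium, with clear guards up to 81 mm. Fixed to the sorter; same axes as the handle when the board is down.
- tray_floor (a point): Centre of the inner floor, 4 mm above the bench, of the small square dark steel tray that stands on the bench to the left or right of the board (a round glass dish stands on the other side). Inside 122 mm by 122 mm, walls 4 mm thick, rim 16 mm above this floor; x and y are parallel to its walls. It does not move.

How it is judged:
On the way, in this order (a step that is already met when the one before it is completed fails the run):
1. the board is tilted (handle lifted, more than 0.1 rad) with the disc on it (value of joint board above 0.1 rad and x of disc_center in the frame of handle between 0.03 and 0.25 m and y of disc_center in the frame of handle between -0.14 and 0.14 m and z of disc_center in the frame of handle between 0 and 0.05 m), for 0.2 s.
2. both balls lie in the trough, the board is down again (below 0.05 rad) and the disc is still on it (x of ball1_center in the frame of trough between -0.05 and 0.05 m and y of ball1_center in the frame of trough between -0.145 and 0.145 m and z of ball1_center in the frame of trough between -0.01 and 0.03 m and x of ball2_center in the frame of trough between -0.05 and 0.05 m and y of ball2_center in the frame of trough between -0.145 and 0.145 m and z of ball2_center in the frame of trough between -0.01 and 0.03 m and value of joint board below 0.05 rad and x of disc_center in the frame of handle between 0.03 and 0.25 m and y of disc_center in the frame of handle between -0.14 and 0.14 m and z of disc_center in the frame of handle between 0 and 0.05 m), for 0.2 s.
At the end, for the whole second after the job is handed in: Both balls lie in the trough; the board is down (below 0.05 rad); the disc lies flat (within 0.15 rad) on the floor of the square tray, anywhere within its walls (x of ball1_center in the frame of trough between -0.05 and 0.05 m and y of ball1_center in the frame of trough between -0.145 and 0.145 m and z of ball1_center in the frame of trough between -0.01 and 0.03 m and x of ball2_center in the frame of trough between -0.05 and 0.05 m and y of ball2_center in the frame of trough between -0.145 and 0.145 m and z of ball2_center in the frame of trough between -0.01 and 0.03 m and value of joint board below 0.05 rad and x of disc_center in the frame of tray_floor between -0.047 and 0.047 m and y of disc_center in the frame of tray_floor between -0.047 and 0.047 m and z of disc_center in the frame of tray_floor between -0.005 and 0.012 m and angle between the z axis of disc_center and the z axis of tray_floor, either way round below 0.15 rad); the robot touches nothing.
It also fails if it takes over 59 s, if anything falls off the work surface, if the arm or the gripper's body presses on something with over 40 N, if the wrist force passes 120 N, or if a joint passes its speed limit or range.

ROBOT

A 6-joint arm with a two-finger parallel gripper is mounted at the origin on the work surface. World frame = base frame: x ahead of the robot, y to its left, z up, the work surface at z = 0. Lengths are in m, angles in rad, forces in N, time in s.
With the tool pointing down it reaches from about 0.275 to 0.85 m from the base axis. Payload 19 kg.
Tool frame: the origin (TCP) lies midway between the tips of the shut fingers; the grasp point (between the pads) lies 19 mm behind it; y points along the fingers, z is the direction in which the jaws open and shut, and the axes are right-handed (so a half turn about y gives the same grasp; the last joint's range is limited). The gripper opens to 85 mm and grips with 20 to 120 N. Pads are 22 mm wide; open, the fingers measure 114 mm over their backs; the gripper's body (76 mm by 85 mm) begins 54 mm behind the grasp point. The pads swing forward as they close: fully open they stand 13 mm farther back than shut.
Start: joints at [1.157, 0.15, 1.437, -0, 1.554, -0.134], TCP at [0.159, 0.553, 0.231] pointing down, gripper open.
Joint ranges: [-2.8, 2.8], [-0.68, 2.1], [0.12, 2.68], [-1.39, 4.53], [0.16, 2.79], [-2.81, 2.81]. Speed limits (rad/s): [1.89, 1.89, 2.22, 3.01, 3.01, 3.01].

INTERFACE

Orientations are given as a rotation vector (axis times angle).
In Python, from plant import observe, read_camera, finish_job gives the robot as it stands.
- The arm moves only by the tool send_rows, never from a script. Its argument "targets" is a list of rows, each an object of numbers: "tx", "ty", "tz": the shift along the tool's x, y, z in m; "rx", "ry", "rz": the turn, a rotation vector about the tool's x, y, z in degrees. A call has 1 to 5 rows; each row is the pose to reach, as a shift and turn from the pose commanded when the call began, along the tool's axes at that moment; what a row does not reach only later rows make up. A row lasts 1/8 s, in which the tool goes at most 62.5 mm and 10.7 degrees, less where a joint would pass 70% of its speed; a pose out of reach is approached as far as the arm can. A call with a gripper value outside its range is refused whole. "claw" is the opening in per cent of the stroke, from 0 (shut) to 100 (fully open), set as the call begins (left out, the last holds). The fingers move at their own pace and stop on an object; the grip force is fixed at half the most. Time passes only in rows, so rows that repeat a pose let the fingers close. It gives the time, the measured TCP pose, the force and the opening at its end, in the units of the state.
- observe(): the state, without advancing time (a new reading comes with each control period).
- read_camera(name): name is "scene" or "top" or "wrist"; returns a dict with "img" (400x640x3 uint8, red, green, blue), "intrinsics" (3x3 intrinsics, pixels), "k1" (the pictures are not rectified: a ray, as slopes to the right and down, at radius r is drawn at 1 + k1 r^2 times it, then the intrinsics apply), "rvec" (rotation vector, rad) and "tvec" (3), from world to camera coordinates, as OpenCV has them; the wrist camera has in their place "mount" (4x4, takes a point from camera to tool coordinates, whose origin is the TCP and whose axes are the tool frame's). Camera axes: x right, y down, z forward; pixel columns grow to the right and rows downward; lengths in m; the calibration is good to about 2 mm. A picture is of the moment at which its call begins: read the wrist's pose just before it. There is no depth.
- finish_job(): hands the job in, once; it reports no verdict.
The state is a dict: "time": time; "joints": joint angles; "joint_velocities": joint speeds; "tau": joint torques, N m; "eef_pos": TCP position; "tcp_rot": TCP orientation; "force": force on the tool from outside, world axes, zero at the start; "wrist_torque": the same for the moment, N m; "width": opening from 0.0 (shut) to 1.0 (fully open).
Only numpy, scipy, OpenCV 4.12 (cv2) and the standard library are available. Lean on these libraries where they do the work, as an engineer would, in place of code of your own. Each camera call takes 0.05 s, during which the arm holds its last target.

## Working session

There is one attempt and no reset: what is moved stays moved. The work goes in short steps, Python scripts to look and compute and a tool call to move; the robot and the scene stay as the last step left them, time stands still between calls to the robot, and variables do not carry over. Pictures are saved under pics/ and viewed, and the job is handed in when it is done.

Besides the shell and the picture viewer there is one more tool, called after ">>>" as name([rows], argument=value, ...), one row to a line, values as JSON. send_rows: Moves the arm, as the interface text tells. Its arguments: {"type":"object","properties":{"targets":{"type":"array","items":{"type":"object","properties":{"tx":{"type":"number"},"ty":{"type":"number"},"tz":{"type":"number"},"rx":{"type":"number"},"ry":{"type":"number"},"rz":{"type":"number"}}}},"claw":{"type":"number"}},"required":["targets"]}

```bash
ls; mkdir -p pics; python3 - <<'E'
from plant import observe, read_camera
import cv2
s=observe(); print(s)
for n in ["scene","top"]:
    c=read_camera(n); cv2.imwrite(f"pics/{n}0.png",c["img"][:,:,::-1]); print(n,c["intrinsics"],c["k1"],c.get("rvec"),c.get("tvec"))
E
```

```text
pics
{'time': 0.0, 'joints': array([ 1.15700362e+00,  1.50980501e-01,  1.43804799e+00,  2.16430538e-05,
        1.55379673e+00, -1.34008768e-01]), 'joint_velocities': array([ 9.89422336e-04,  9.24148162e-04, -8.52007868e-05,  1.04165893e-03,
       -4.36079717e-04, -2.59115209e-04]), 'tau': array([ 1.27578392e-04, -7.13054395e+01, -5.70865524e+01, -1.91844492e-04,
        8.79186293e-03,  8.83387793e-05]), 'eef_pos': array([0.15869949, 0.55240239, 0.23067015]), 'tcp_rot': array([-1.56079901,  0.21992714, -0.21936914]), 'force': array([-0.48940469, -0.62749577, -0.00802843]), 'wrist_torque': array([-0.00035424,  0.00496745,  0.01223479]), 'width': 1.0020869778911365}
scene [[475.56149327   0.         319.41154001]
 [  0.         475.56149327 192.73948233]
 [  0.           0.           1.        ]] -0.0529216705684373 [ 1.19942507  2.43564393 -0.88441324] [ 0.3718551 -0.3102094  1.3843931]
top [[407.68639897   0.         314.94818442]
 [  0.         407.68639897 201.15399842]
 [  0.           0.           1.        ]] 0.005955943464562817 [ 2.14885092 -2.1540889   0.11387439] [0.01479621 0.57488051 0.91048338]
```

View pics/scene0.png

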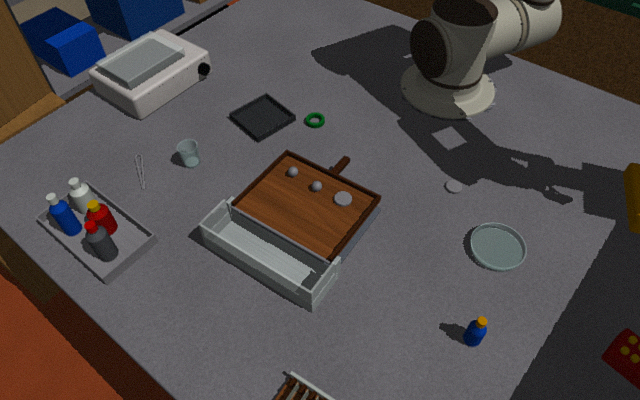

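View pics/top0.png

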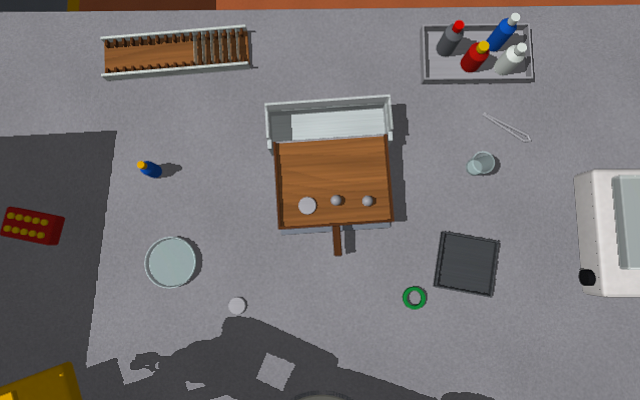

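The scene view shows the sorter in the middle (handle near (340,165)), the tray at (262,117), the dish at (497,247), and the spare disc on the bench at (454,186). The top view shows the board at about (335,185), with the disc near (307,205), balls at (337,200) and (367,201), handle tip (337,252) and tray (467,263). I'll enlarge it.

```bash
python3 - <<'E'
import cv2
im=cv2.imread("pics/top0.png")
cv2.imwrite("pics/b.png",cv2.resize(im[85:265,255:405],None,fx=4,fy=3.3333*1.2/1.0*0+3.3,interpolation=cv2.INTER_CUBIC) if 0 else cv2.resize(im[120:265,255:405],(600,580),interpolation=cv2.INTER_CUBIC))
cv2.imwrite("pics/t.png",cv2.resize(im[220:310,420:510],(540,540),interpolation=cv2.INTER_CUBIC))
E
```

```text
(no output)
```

View pics/b.png

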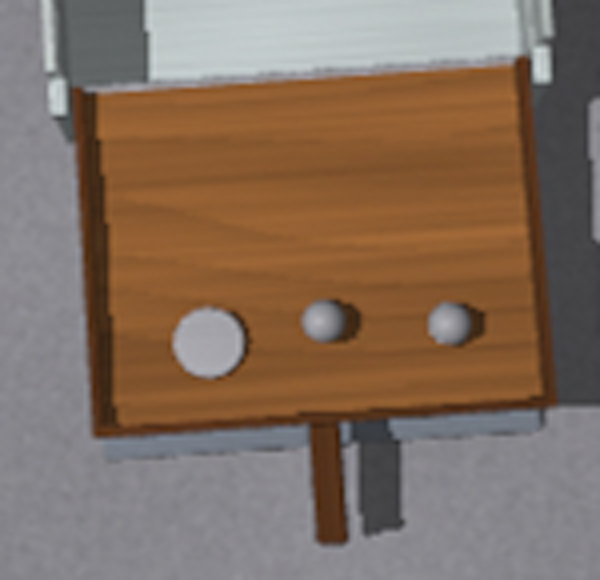

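View pics/t.png

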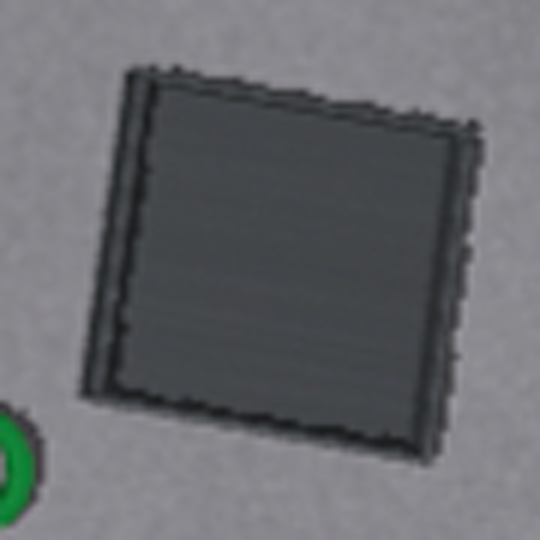

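The first crop puts the disc at (209,342), the balls at (323,321) and (449,324), and the handle from (326,424) to (332,542). The second shows the tray's inner corners at about (150,80), (455,135), (425,445) and (110,385). Next I compute their positions.

```bash
cat > h.py <<'E'
import numpy as np, cv2
from scipy.spatial.transform import Rotation as R
def rays(c,px,T=None):
    K=c["intrinsics"];k1=c["k1"]
    d=(np.atleast_2d(np.array(px,float))-[K[0,2],K[1,2]])/[K[0,0],K[1,1]]
    u=d.copy()
    for _ in range(20): u=d/(1+k1*(u**2).sum(1,keepdims=True))
    v=np.c_[u,np.ones(len(u))]
    if T is None:
        Rm=R.from_rotvec(c["rvec"]).as_matrix(); return -Rm.T@c["tvec"], v@Rm
    return T[:3,3], v@T[:3,:3].T
def onz(c,px,z,T=None):
    o,d=rays(c,px,T); z=np.broadcast_to(z,len(d)); return o+d*((z-o[2])/d[:,2])[:,None]
def tcpT(s):
    T=np.eye(4);T[:3,:3]=R.from_rotvec(s["tcp_rot"]).as_matrix();T[:3,3]=s["eef_pos"];return T
E
python3 - <<'E'
from h import *
from plant import *
np.set_printoptions(precision=4,suppress=True)
s=observe();print(tcpT(s))
c=read_camera("top")
b=lambda L:[(255+u/4,120+v/4) for u,v in L]
print("rim",onz(c,b([(75,88),(528,58),(553,403),(95,436)]),[.072,.072,.066,.066]))
print("handle",onz(c,b([(326,424),(332,542)]),.058))
print("disc,balls",onz(c,b([(209,342),(323,321),(449,324)]),[.067,.072,.072]))
t=lambda L:[(420+u/6,220+v/6) for u,v in L]
P=onz(c,t([(138,70),(480,125),(432,460),(85,395)]),.02);print("tray outer",P,P.mean(0),np.linalg.norm(P-np.roll(P,1,0),axis=1))
o,_=rays(c,[(0,0)]);print(o)
E
```

```text
[[ 0.9611 -0.0004  0.2762  0.1587]
 [-0.2762 -0.0009  0.9611  0.5525]
 [-0.0002 -1.     -0.001   0.2308]
 [ 0.      0.      0.      1.    ]]
rim [[ 0.7061  0.1062  0.072 ]
 [ 0.722  -0.1507  0.072 ]
 [ 0.5267 -0.1611  0.066 ]
 [ 0.5089  0.0936  0.066 ]]
handle [[ 0.5158 -0.0352  0.058 ]
 [ 0.4502 -0.0381  0.058 ]]
disc,balls [[ 0.5613  0.0301  0.067 ]
 [ 0.5723 -0.0335  0.072 ]
 [ 0.5704 -0.1035  0.072 ]]
tray outer [[ 0.5044 -0.2837  0.02  ]
 [ 0.483  -0.4136  0.02  ]
 [ 0.3567 -0.3885  0.02  ]
 [ 0.3808 -0.2587  0.02  ]] [ 0.4312 -0.3361  0.02  ] [0.1261 0.1317 0.1288 0.132 ]
[ 0.4605 -0.0012  0.9735]
```

The sizes agree with those given: board about 0.197 x 0.257 m, tray outer about 0.13 m. Board yaw is about 0.062 rad and the handle point about (0.478, -0.036). I'll move to a hover above the handle.

>>> send_rows([
  {"tx": 0.05, "tz": -0.05, "ry": -2},
  {"tx": 0.1, "tz": -0.1, "ry": -5},
  {"tx": 0.14, "tz": -0.14, "ry": -8},
  {"tx": 0.18, "tz": -0.18, "ry": -10},
  {"tx": 0.22, "tz": -0.22, "ry": -12},
], claw=100)

```text
schema error: expected keys tx, ty, tz, rx, ry, rz
```

```bash
cat > d.py <<'E'
import sys
from h import *
from plant import *
np.set_printoptions(precision=4,suppress=True)
# usage: d.py x y z yaw [tilt]
def delta(x,y,z,yaw,tilt=0):
    s=observe();T=tcpT(s)
    G=R.from_euler('z',yaw)*R.from_euler('y',tilt)*R.from_matrix([[1,0,0],[0,0,1],[0,-1,0]])
    A=R.from_matrix(T[:3,:3])
    t=A.inv().apply(np.array([x,y,z])-T[:3,3]); r=(A.inv()*G).as_rotvec(degrees=True)
    print("t",s["time"],"pos",s["eef_pos"],"shift mm",t*1000,"rot",r,"F",s["force"],"w",s["width"],"j",s["joints"])
if __name__=="__main__": delta(*map(float,sys.argv[1:]))
E
python3 d.py .479 -.036 .2 .062
```

```text
t 0.15 pos [0.1587 0.5524 0.2308] shift mm [ 470.3051   31.2251 -477.0952] rot [  0.053  -19.5831  -0.0149] F [ 0.2192 -0.0878  0.8771] w 1.0004958703689633 j [ 1.157   0.1509  1.4379 -0.      1.5538 -0.134 ]
```

>>> send_rows([
  {"tx": 0.04, "ty": 0, "tz": -0.04, "rx": 0, "ry": -2, "rz": 0},
  {"tx": 0.08, "ty": 0, "tz": -0.08, "rx": 0, "ry": -5, "rz": 0},
  {"tx": 0.12, "ty": 0, "tz": -0.12, "rx": 0, "ry": -8, "rz": 0},
  {"tx": 0.16, "ty": 0, "tz": -0.16, "rx": 0, "ry": -10, "rz": 0},
  {"tx": 0.2, "ty": 0, "tz": -0.2, "rx": 0, "ry": -12, "rz": 0},
], claw=100)

```text
time: 0.78
eef_pos: [0.2962, 0.3035, 0.2312]
tcp_rot: [-1.57, 0.054, -0.054]
force: [1.1, 0.7, 0.5]
width: 1.003
```

```bash
python3 d.py .479 -.036 .2 .062
```

```text
t 0.775 pos [0.2962 0.3035 0.2312] shift mm [ 205.7324   31.2811 -326.1264] rot [ 0.0007 -7.4948  0.0098] F [1.0876 0.6558 0.461 ] w 1.002907026031807 j [ 0.6156 -0.1713  1.756  -0.0001  1.5567 -0.8864]
```

>>> send_rows([
  {"tx": 0.025, "ty": 0, "tz": -0.045, "rx": 0, "ry": -2, "rz": 0},
  {"tx": 0.05, "ty": 0, "tz": -0.09, "rx": 0, "ry": -4, "rz": 0},
  {"tx": 0.08, "ty": 0, "tz": -0.13, "rx": 0, "ry": -6, "rz": 0},
  {"tx": 0.105, "ty": 0, "tz": -0.17, "rx": 0, "ry": -7.5, "rz": 0},
  {"tx": 0.13, "ty": 0, "tz": -0.215, "rx": 0, "ry": -7.5, "rz": 0},
])

```text
time: 1.4
eef_pos: [0.4108, 0.0801, 0.2313]
tcp_rot: [-1.57, -0.048, 0.048]
force: [1.0, 0.2, 0.0]
width: 1.002
```

```bash
python3 d.py .479 -.036 .2 .062
```

```text
t 1.4 pos [0.4108 0.0801 0.2313] shift mm [  60.9913   31.3041 -120.0246] rot [ 0.0013 -0.0481  0.0098] F [1.0115 0.2212 0.0115] w 1.0015898236247418 j [ 0.008  -0.1837  1.7663 -0.      1.5589 -1.624 ]
```

>>> send_rows([
  {"tx": 0.02, "ty": 0, "tz": -0.04, "rx": 0, "ry": 0, "rz": 0},
  {"tx": 0.04, "ty": 0.01, "tz": -0.08, "rx": 0, "ry": 0, "rz": 0},
  {"tx": 0.06, "ty": 0.02, "tz": -0.118, "rx": 0, "ry": 0, "rz": 0},
  {"tx": 0.06, "ty": 0.02, "tz": -0.118, "rx": 0, "ry": 0, "rz": 0},
])

```text
time: 1.9
eef_pos: [0.4778, -0.0346, 0.2099]
tcp_rot: [-1.57, -0.044, 0.047]
force: [0.3, 0.5, 0.3]
width: 0.998
```

```bash
python3 d.py .479 -.036 .2 .062; python3 - <<'E'
from plant import *
import cv2
s=observe();c=read_camera("wrist");print(c["mount"],c["intrinsics"],c["k1"])
cv2.imwrite("pics/w1.png",c["img"][:,:,::-1])
E
```

```text
t 1.9 pos [ 0.4778 -0.0346  0.2099] shift mm [ 1.1603  9.932  -1.4334] rot [-0.0137 -0.2419 -0.1329] F [0.2795 0.5012 0.2617] w 0.9981332329882552 j [-0.2331 -0.0412  1.6822 -0.0004  1.5029 -1.8616]
[[-8.07873493e-05  9.47612682e-01  3.19421661e-01 -8.16285062e-02]
 [ 9.32489619e-04 -3.19421452e-01  9.47612298e-01 -1.42355365e-01]
 [ 9.99999562e-01  3.74412469e-04 -8.57833777e-04  3.79709321e-04]
 [ 0.00000000e+00  0.00000000e+00  0.00000000e+00  1.00000000e+00]] [[282.24202291   0.         316.1602172 ]
 [  0.         282.24202291 206.78941674]
 [  0.           0.           1.        ]] -1.3291422643633723e-05
```

View pics/w1.png

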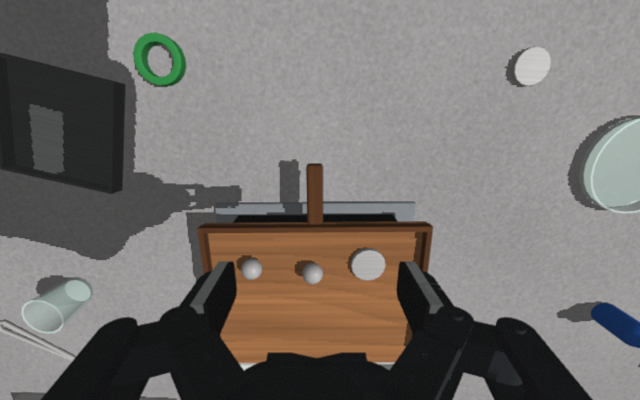

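The wrist view looks back from above. The handle runs from its tip (315,165) to its root (314,225), the disc is at (368,264), balls are at (251,268) and (313,273), and the open fingers sit on either side.

```bash
python3 - <<'E'
from h import *
from plant import *
np.set_printoptions(precision=4,suppress=True)
s=observe();c=read_camera("wrist");T=tcpT(s)@c["mount"]
print("handle tip/root",onz(c,[(314.5,166),(314.5,224)],.058,T))
print("disc",onz(c,[(368.5,263)],.067,T),"balls",onz(c,[(251,268),(313,273)],[.072,.072],T))
E
```

```text
handle tip/root [[ 0.4498 -0.0366  0.058 ]
 [ 0.5153 -0.0329  0.058 ]]
disc [[0.5561 0.0314 0.067 ]] balls [[ 0.5675 -0.1019  0.072 ]
 [ 0.5698 -0.0314  0.072 ]]
```

>>> send_rows([
  {"tx": 0, "ty": 0.05, "tz": -0.001, "rx": 0, "ry": 0, "rz": 0},
  {"tx": 0, "ty": 0.1, "tz": -0.001, "rx": 0, "ry": 0, "rz": 0},
  {"tx": 0, "ty": 0.14, "tz": -0.001, "rx": 0, "ry": 0, "rz": 0},
  {"tx": 0, "ty": 0.165, "tz": -0.001, "rx": 0, "ry": 0, "rz": 0},
  {"tx": 0, "ty": 0.165, "tz": -0.001, "rx": 0, "ry": 0, "rz": 0},
])

```text
time: 2.62
eef_pos: [0.4764, -0.0326, 0.0455]
tcp_rot: [-1.57, -0.047, 0.05]
force: [-0.0, 0.6, 0.1]
width: 0.997
```

```bash
python3 d.py .478 -.0355 .031 .062; python3 - <<'E'
from plant import *
import cv2
c=read_camera("wrist")
cv2.imwrite("pics/w2.png",c["img"][:,:,::-1])
E
```

```text
t 2.625 pos [ 0.4764 -0.0326  0.0455] shift mm [ 1.4593 14.4668 -3.0374] rot [-0.0418 -0.0172 -0.1362] F [-0.0424  0.5504  0.1337] w 0.9970821423185999 j [-0.2298  0.0943  1.8968  0.      1.1531 -1.8623]
```

View pics/w2.png

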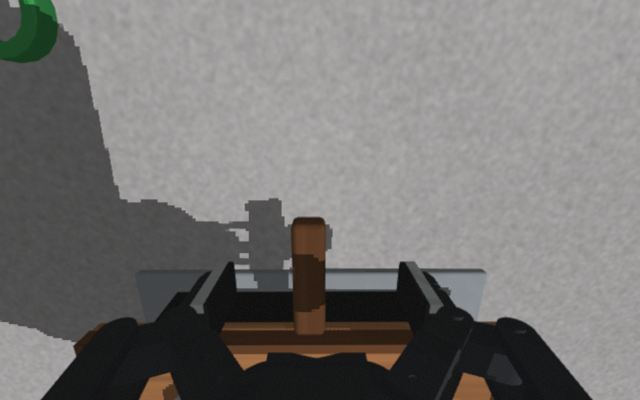

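The handle spans columns 293–325 (mid 309) and the finger gap is centred near 316, so the -3 mm in z agrees. I'll descend and close.

>>> send_rows([
  {"tx": 0.001, "ty": 0.01, "tz": -0.003, "rx": 0, "ry": 0, "rz": 0},
  {"tx": 0.001, "ty": 0.0145, "tz": -0.003, "rx": 0, "ry": 0, "rz": 0},
  {"tx": 0.001, "ty": 0.0145, "tz": -0.003, "rx": 0, "ry": 0, "rz": 0},
])

```text
time: 3.05
eef_pos: [0.4786, -0.0366, 0.0318]
tcp_rot: [-1.57, -0.047, 0.048]
force: [-0.9, 0.2, -0.3]
width: 1.0
```

>>> send_rows([
  {"tx": 0, "ty": 0, "tz": 0, "rx": 0, "ry": 0, "rz": 0},
  {"tx": 0, "ty": 0, "tz": 0, "rx": 0, "ry": 0, "rz": 0},
  {"tx": 0, "ty": 0, "tz": 0, "rx": 0, "ry": 0, "rz": 0},
  {"tx": 0, "ty": 0, "tz": 0, "rx": 0, "ry": 0, "rz": 0},
  {"tx": 0, "ty": 0, "tz": 0, "rx": 0, "ry": 0, "rz": 0},
], claw=0)

```text
time: 3.68
eef_pos: [0.4787, -0.0366, 0.032]
tcp_rot: [-1.571, -0.048, 0.048]
force: [-1.9, -0.3, 5.5]
width: 0.203
```

```bash
python3 d.py .478 -.0355 .031 .062; python3 - <<'E'
from plant import *
import cv2
c=read_camera("wrist")
cv2.imwrite("pics/w3.png",c["img"][:,:,::-1])
E
```

```text
t 3.675 pos [ 0.4787 -0.0366  0.032 ] shift mm [-0.5942  1.0367  1.1612] rot [ 0.0153 -0.0778  0.0047] F [-1.9367 -0.3312  5.4572] w 0.20320094035111527 j [-0.2369  0.1149  1.9054 -0.0003  1.1211 -1.8682]
```

View pics/w3.png

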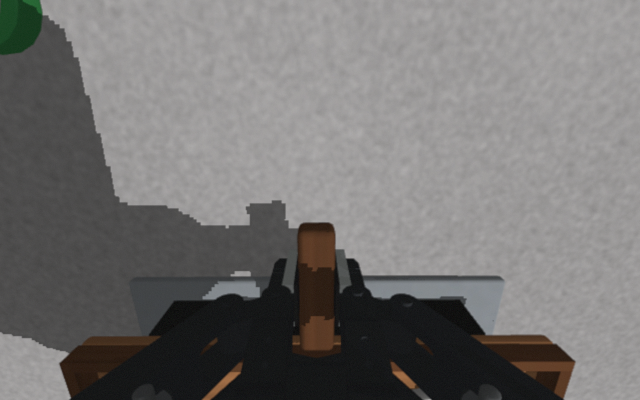

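The opening of about 17 mm fits the 18 mm handle, so it is held. Now I tilt about the hinge, which is constant in the tool frame at (0.24, -0.023).

>>> send_rows([
  {"tx": -0.0007, "ty": -0.0084, "tz": 0, "rx": 0, "ry": 0, "rz": 2},
  {"tx": -0.001, "ty": -0.0168, "tz": 0, "rx": 0, "ry": 0, "rz": 4},
  {"tx": -0.0011, "ty": -0.0252, "tz": 0, "rx": 0, "ry": 0, "rz": 6},
  {"tx": -0.0009, "ty": -0.0336, "tz": 0, "rx": 0, "ry": 0, "rz": 8},
  {"tx": -0.0003, "ty": -0.042, "tz": 0, "rx": 0, "ry": 0, "rz": 10},
])

```text
time: 4.35
eef_pos: [0.4783, -0.0366, 0.0738]
tcp_rot: [-1.571, 0.091, 0.186]
force: [-0.1, -1.1, -2.8]
width: 0.201
```

```bash
python3 d.py .478 -.0355 .031 .062;python3 - <<'E'
from plant import *
import cv2
c=read_camera("top")
cv2.imwrite("pics/t3.png",cv2.resize(c["img"][80:280,220:440,::-1],None,fx=3,fy=3))
E
```

```text
t 4.35 pos [ 0.4783 -0.0366  0.0738] shift mm [ 7.3105 42.1905  1.1462] rot [  0.0017  -0.0844 -10.0824] F [-0.0991 -1.1317 -2.7611] w 0.20146077709916738 j [-0.2058  0.1811  1.7433 -0.047   1.3873 -1.8246]
```

View pics/t3.png

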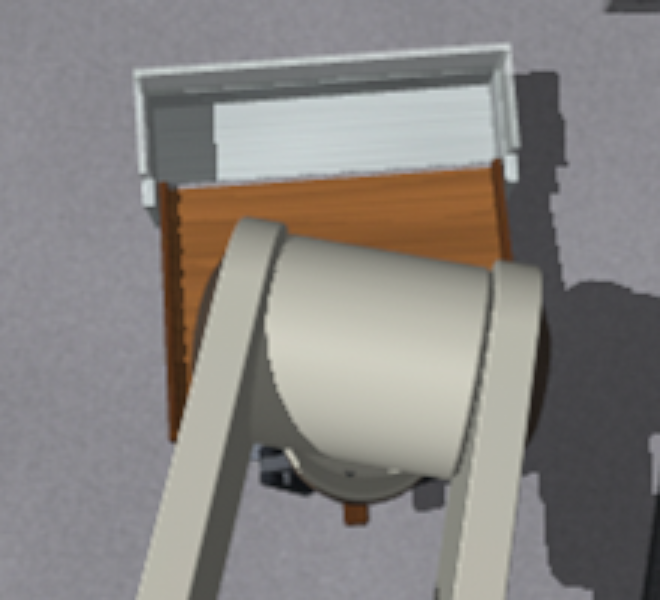

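Forces stay low and the board rises with the gripper. The top view is mostly hidden by the arm, and no balls are in the trough yet. I'll continue to about 0.35 rad.

>>> send_rows([
  {"tx": -0.0007, "ty": -0.0084, "tz": 0, "rx": 0, "ry": 0, "rz": 2},
  {"tx": -0.001, "ty": -0.0168, "tz": 0, "rx": 0, "ry": 0, "rz": 4},
  {"tx": -0.0011, "ty": -0.0252, "tz": 0, "rx": 0, "ry": 0, "rz": 6},
  {"tx": -0.0009, "ty": -0.0336, "tz": 0, "rx": 0, "ry": 0, "rz": 8},
  {"tx": -0.0003, "ty": -0.042, "tz": 0, "rx": 0, "ry": 0, "rz": 10},
])

```text
time: 5.03
eef_pos: [0.4852, -0.0361, 0.1151]
tcp_rot: [-1.563, 0.228, 0.322]
force: [-0.9, -0.9, -1.7]
width: 0.198
```

>>> send_rows([
  {"tx": 0, "ty": 0, "tz": 0, "rx": 0, "ry": 0, "rz": 0},
  {"tx": 0, "ty": 0, "tz": 0, "rx": 0, "ry": 0, "rz": 0},
  {"tx": 0, "ty": 0, "tz": 0, "rx": 0, "ry": 0, "rz": 0},
  {"tx": 0, "ty": 0, "tz": 0, "rx": 0, "ry": 0, "rz": 0},
  {"tx": 0, "ty": 0, "tz": 0, "rx": 0, "ry": 0, "rz": 0},
])

```text
time: 5.65
eef_pos: [0.4852, -0.0361, 0.1152]
tcp_rot: [-1.563, 0.227, 0.321]
force: [-0.7, -0.6, -2.1]
width: 0.199
```

>>> send_rows([
  {"tx": 0, "ty": 0, "tz": 0, "rx": 0, "ry": 0, "rz": 0},
  {"tx": 0, "ty": 0, "tz": 0, "rx": 0, "ry": 0, "rz": 0},
  {"tx": 0, "ty": 0, "tz": 0, "rx": 0, "ry": 0, "rz": 0},
  {"tx": 0, "ty": 0, "tz": 0, "rx": 0, "ry": 0, "rz": 0},
  {"tx": 0, "ty": 0, "tz": 0, "rx": 0, "ry": 0, "rz": 0},
])

```text
time: 6.28
eef_pos: [0.4853, -0.0361, 0.1152]
tcp_rot: [-1.563, 0.227, 0.321]
force: [-2.1, -1.6, -2.4]
width: 0.201
```

```bash
python3 d.py .478 -.0355 .031 .062;python3 - <<'E'
from plant import *
import cv2, numpy as np
a=read_camera("top")["img"][80:230,220:440,::-1]
b=read_camera("scene")["img"][130:330,180:400,::-1]
cv2.imwrite("pics/t4.png",cv2.resize(a,(660,450)))
cv2.imwrite("pics/s4.png",cv2.resize(b,(660,600)))
E
```

```text
t 6.275 pos [ 0.4853 -0.0361  0.1152] shift mm [22.0403 81.5983  1.0606] rot [ -0.0112  -0.0831 -20.0091] F [-2.1118 -1.6211 -2.4124] w 0.20089040930314458 j [-0.1786  0.2736  1.5694 -0.0814  1.6384 -1.8015]
```

View pics/t4.png

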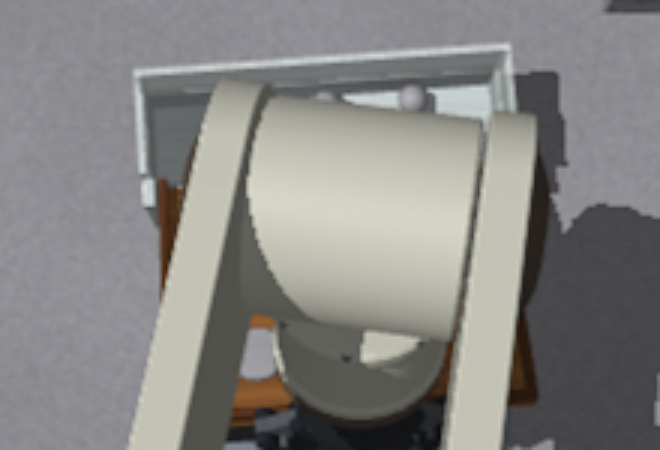

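View pics/s4.png

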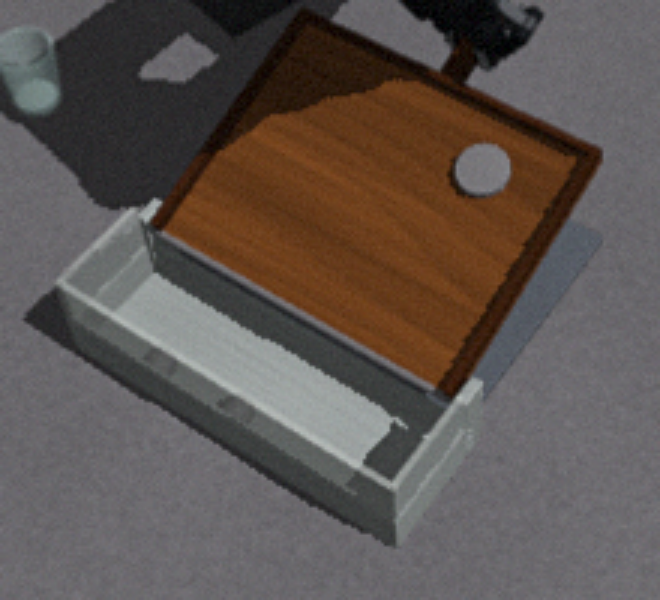

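Both balls are in the trough (top crop, about (325,98) and (412,97)), and the disc is still on the board (scene crop (482,170)). I'll lower it along the same arc.

>>> send_rows([
  {"tx": 0.0009, "ty": 0.0084, "tz": 0, "rx": 0, "ry": 0, "rz": -2},
  {"tx": 0.0022, "ty": 0.0167, "tz": 0, "rx": 0, "ry": 0, "rz": -4},
  {"tx": 0.0037, "ty": 0.025, "tz": 0, "rx": 0, "ry": 0, "rz": -6},
  {"tx": 0.0055, "ty": 0.0332, "tz": 0, "rx": 0, "ry": 0, "rz": -8},
  {"tx": 0.0076, "ty": 0.0413, "tz": 0, "rx": 0, "ry": 0, "rz": -10},
])

```text
time: 7.0
eef_pos: [0.4783, -0.0366, 0.0736]
tcp_rot: [-1.571, 0.089, 0.184]
force: [-0.6, -0.9, -3.4]
width: 0.196
```

>>> send_rows([
  {"tx": 0.0009, "ty": 0.0084, "tz": 0, "rx": 0, "ry": 0, "rz": -2},
  {"tx": 0.0022, "ty": 0.0167, "tz": 0, "rx": 0, "ry": 0, "rz": -4},
  {"tx": 0.0037, "ty": 0.025, "tz": 0, "rx": 0, "ry": 0, "rz": -6},
  {"tx": 0.0055, "ty": 0.0332, "tz": 0, "rx": 0, "ry": 0, "rz": -8},
  {"tx": 0.0076, "ty": 0.0413, "tz": 0, "rx": 0, "ry": 0, "rz": -10},
])

```text
time: 7.62
eef_pos: [0.4787, -0.0366, 0.0317]
tcp_rot: [-1.571, -0.049, 0.046]
force: [-5.6, 0.3, 45.3]
width: 0.196
```

```bash
python3 d.py .4787 -.0366 .032 .062
```

```text
t 7.625 pos [ 0.4787 -0.0366  0.0317] shift mm [-0.0081 -0.2817  0.0178] rot [ 0.0158 -0.0848  0.0763] F [-5.6137  0.3298 45.2916] w 0.1956047638750366 j [-0.2371  0.1146  1.9065  0.0001  1.1191 -1.8685]
```

The board is down and pressed against its stop (45 N), so I'll ease off slightly and open.

>>> send_rows([
  {"tx": 0, "ty": -0.0005, "tz": 0, "rx": 0, "ry": 0, "rz": 0},
  {"tx": 0, "ty": -0.0005, "tz": 0, "rx": 0, "ry": 0, "rz": 0},
])

```text
time: 7.88
eef_pos: [0.4786, -0.0366, 0.0324]
tcp_rot: [-1.57, -0.047, 0.048]
force: [-1.5, -1.8, -2.8]
width: 0.198
```

>>> send_rows([
  {"tx": 0, "ty": 0, "tz": 0, "rx": 0, "ry": 0, "rz": 0},
  {"tx": 0, "ty": 0, "tz": 0, "rx": 0, "ry": 0, "rz": 0},
  {"tx": 0, "ty": 0, "tz": 0, "rx": 0, "ry": 0, "rz": 0},
  {"tx": 0, "ty": 0, "tz": 0, "rx": 0, "ry": 0, "rz": 0},
  {"tx": 0, "ty": 0, "tz": 0, "rx": 0, "ry": 0, "rz": 0},
], claw=100)

```text
time: 8.5
eef_pos: [0.4787, -0.0366, 0.0323]
tcp_rot: [-1.57, -0.048, 0.048]
force: [-0.3, 0.4, 0.0]
width: 1.0
```

>>> send_rows([
  {"tx": 0, "ty": -0.05, "tz": 0, "rx": 0, "ry": 0, "rz": 0},
  {"tx": 0, "ty": -0.1, "tz": 0, "rx": 0, "ry": 0, "rz": 0},
  {"tx": 0, "ty": -0.15, "tz": 0, "rx": 0, "ry": 0, "rz": 0},
  {"tx": 0, "ty": -0.17, "tz": 0, "rx": 0, "ry": 0, "rz": 0},
  {"tx": 0, "ty": -0.17, "tz": 0, "rx": 0, "ry": 0, "rz": 0},
])

```text
time: 9.12
eef_pos: [0.4792, -0.0367, 0.2037]
tcp_rot: [-1.571, -0.05, 0.046]
force: [0.1, -0.0, -0.4]
width: 1.0
```

```bash
python3 d.py .558 .031 .2 .062;python3 - <<'E'
from h import *
from plant import *
np.set_printoptions(precision=4,suppress=True)
s=observe();c=read_camera("wrist");T=tcpT(s)@c["mount"];np.savez("w5.npz",T=T)
cv2.imwrite("pics/w5.png",c["img"][:,:,::-1])
b=read_camera("scene")["img"][130:330,180:400,::-1]
cv2.imwrite("pics/s5.png",cv2.resize(b,(660,600)))
E
```

```text
t 9.125 pos [ 0.4792 -0.0367  0.2037] shift mm [82.7526  3.8169 62.7605] rot [ 0.0506 -0.0817  0.1463] F [ 0.1269 -0.0262 -0.3573] w 1.0004014687247227 j [-0.2368 -0.0384  1.6923 -0.0001  1.4851 -1.8681]
```

View pics/w5.png

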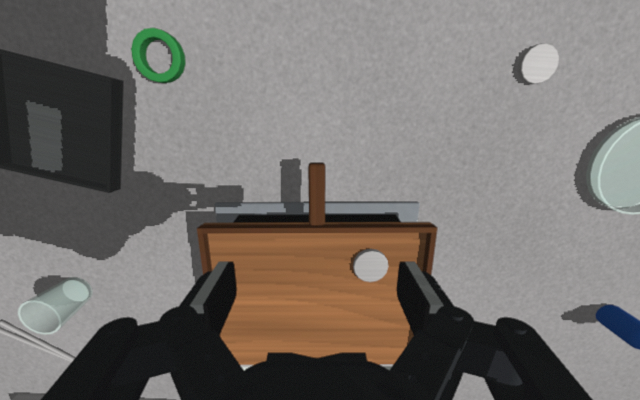

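View pics/s5.png

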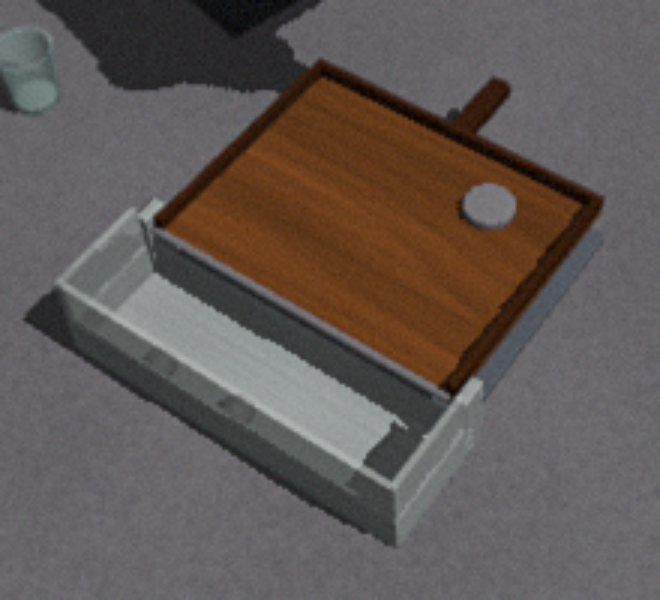

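The disc is on the lowered board at (371,265) in the wrist view and about (343,198) in the full scene view. I triangulate its height.

```bash
cat >> h.py <<'E'
def tri(L):
    A=np.zeros((3,3));b=np.zeros(3)
    for o,d in L:
        d=d/np.linalg.norm(d);P=np.eye(3)-np.outer(d,d);A+=P;b+=P@o
    x=np.linalg.solve(A,b)
    return x,[np.linalg.norm(np.cross(x-o,d/np.linalg.norm(d))) for o,d in L]
E
python3 - <<'E'
from h import *
from plant import *
np.set_printoptions(precision=4,suppress=True)
def blob(img,box):
    x0,y0,x1,y1=box
    h=cv2.cvtColor(img[y0:y1,x0:x1],cv2.COLOR_RGB2HSV)
    m=((h[...,1]<60)&(h[...,2]>100)).astype('uint8')
    n,l,st,ce=cv2.connectedComponentsWithStats(m);i=1+st[1:,4].argmax();return ce[i]+[x0,y0],st[i]
T=np.load("w5.npz")["T"]
w=read_camera("wrist");pw,a=blob(w["img"],(345,243,395,290));print(pw,a)
s=read_camera("scene");ps,a=blob(s["img"],(328,184,360,212));print(ps,a)
ow,dw=rays(w,[pw],T);os_,ds=rays(s,[ps])
print(tri([(ow,dw[0]),(os_,ds[0])]))
for z in(.06,.065,.07):print(onz(w,[pw],z,T),onz(s,[ps],z))
E
```

```text
[370.7483 267.9492] [  9   9  35  32 866]
[343.0054 197.6667] [  7   7  17  14 186]
(array([0.5628, 0.0319, 0.0626]), [np.float64(0.0010264659293191642), np.float64(0.0010264659293191074)])
[[0.5649 0.0317 0.06  ]] [[0.5606 0.0316 0.06  ]]
[[0.5619 0.0304 0.065 ]] [[0.5639 0.0339 0.065 ]]
[[0.559  0.0291 0.07  ]] [[0.5672 0.0361 0.07  ]]
```

>>> send_rows([
  {"tx": 0.04, "ty": 0, "tz": 0.03, "rx": 0, "ry": 0, "rz": 0},
  {"tx": 0.085, "ty": 0, "tz": 0.063, "rx": 0, "ry": 0, "rz": 0},
  {"tx": 0.085, "ty": 0.04, "tz": 0.063, "rx": 0, "ry": 0, "rz": 0},
  {"tx": 0.085, "ty": 0.08, "tz": 0.063, "rx": 0, "ry": 0, "rz": 0},
  {"tx": 0.085, "ty": 0.08, "tz": 0.063, "rx": 0, "ry": 0, "rz": 0},
], claw=65)

```text
time: 9.95
eef_pos: [0.5579, 0.0317, 0.119]
tcp_rot: [-1.57, -0.043, 0.053]
force: [-0.4, -0.1, 0.7]
width: 0.649
```

```bash
python3 d.py .560 .031 .08 .062;python3 - <<'E'
from h import *
from plant import *
np.set_printoptions(precision=4,suppress=True)
s=observe();c=read_camera("wrist");T=tcpT(s)@c["mount"];np.savez("w6.npz",T=T)
cv2.imwrite("pics/w6.png",c["img"][:,:,::-1])
E
```

```text
t 9.95 pos [0.5579 0.0317 0.119 ] shift mm [ 2.3256 39.0004 -0.8382] rot [-0.0464 -0.0776 -0.3673] F [-0.3828 -0.1272  0.7413] w 0.6493238259624495 j [-0.0811  0.1848  1.6289 -0.0001  1.3344 -1.7125]
```

View pics/w6.png

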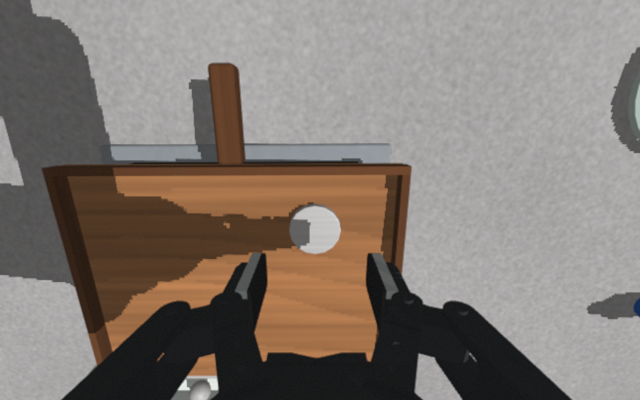

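The disc is centred at about (316,229) and the fingers are centred on the same column.

```bash
python3 - <<'E'
from h import *
from plant import *
np.set_printoptions(precision=4,suppress=True)
T=np.load("w6.npz")["T"];T5=np.load("w5.npz")["T"]
w=read_camera("wrist")
im=w["img"][195:265,270:360,::-1];cv2.imwrite("pics/w6c.png",cv2.resize(im,None,fx=7,fy=7))
o,d=rays(w,[(315.5,229.5)],T);o5,d5=rays(w,[(371,265.5)],T5)
s=read_camera("scene");os_,ds=rays(s,[(343,197.3)])
print(tri([(o,d[0]),(o5,d5[0])]),tri([(o,d[0]),(os_,ds[0])]))
for z in(.060,.063,.066):print(onz(w,[(315.5,229.5)],z,T))
E
```

```text
(array([0.5627, 0.0318, 0.0586]), [np.float64(0.0002152348487533989), np.float64(0.00021523484875330542)]) (array([0.5613, 0.0318, 0.0622]), [np.float64(0.00018413825496274276), np.float64(0.000184138254962813)])
[[0.5623 0.0317 0.06  ]]
[[0.561  0.0316 0.063 ]]
[[0.5598 0.0315 0.066 ]]
```

View pics/w6c.png

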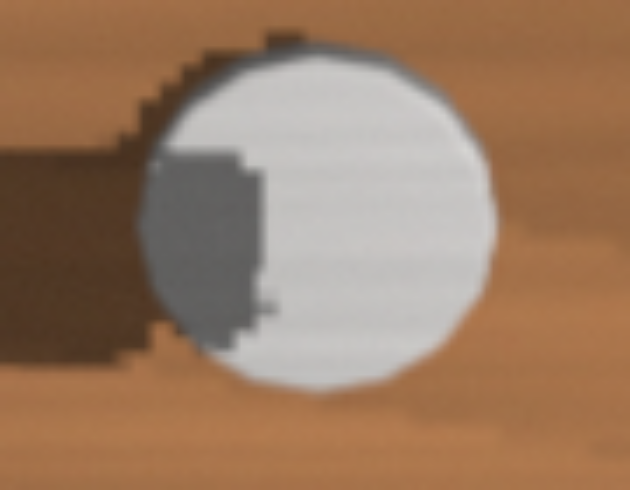

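Disc centre is about (0.560, 0.0316), with its top near 0.0625 and the board surface near 0.0545. I descend, then feel for the surface.

>>> send_rows([
  {"tx": 0.002, "ty": 0.03, "tz": 0, "rx": 0, "ry": 0, "rz": 0},
  {"tx": 0.002, "ty": 0.055, "tz": 0, "rx": 0, "ry": 0, "rz": 0},
  {"tx": 0.002, "ty": 0.065, "tz": 0, "rx": 0, "ry": 0, "rz": 0},
  {"tx": 0.002, "ty": 0.065, "tz": 0, "rx": 0, "ry": 0, "rz": 0},
])

```text
time: 10.6
eef_pos: [0.562, 0.0315, 0.0581]
tcp_rot: [-1.57, -0.048, 0.047]
force: [0.8, 0.3, 0.4]
width: 0.653
```

```bash
python3 d.py .560 .0316 .05 .062;python3 - <<'E'
from h import *
from plant import *
c=read_camera("wrist")
cv2.imwrite("pics/w7.png",c["img"][:,:,::-1])
E
```

```text
t 10.6 pos [0.562  0.0315 0.0581] shift mm [-2.0359  8.1344  0.2362] rot [ 0.0097 -0.0909  0.0372] F [0.7728 0.3076 0.4349] w 0.6532733035661683 j [-0.0808  0.2446  1.6894 -0.0001  1.2069 -1.712 ]
```

View pics/w7.png

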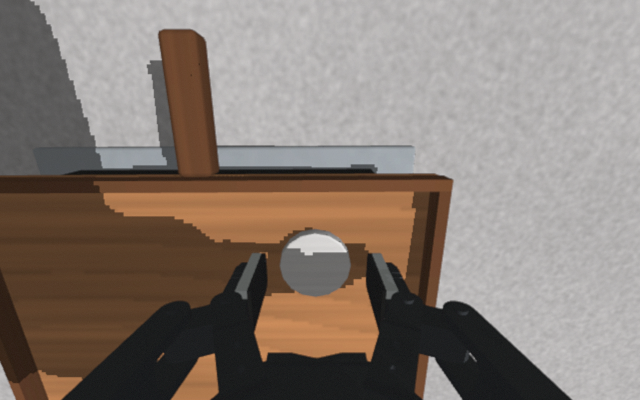

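The disc top, centred at about (315,263), now sits between the fingertips. I check its x and go on down.

```bash
python3 - <<'E'
from h import *
from plant import *
s=observe();c=read_camera("wrist");T=tcpT(s)@c["mount"]
for z in (.060,.0625,.065): print(onz(c,[(315.5,262.5)],z,T))
E
```

```text
[[0.56133922 0.03133041 0.06      ]]
[[0.55990535 0.03125313 0.0625    ]]
[[0.55847148 0.03117585 0.065     ]]
```

>>> send_rows([
  {"tx": -0.001, "ty": 0.002, "tz": 0, "rx": 0, "ry": 0, "rz": 0},
  {"tx": -0.001, "ty": 0.004, "tz": 0, "rx": 0, "ry": 0, "rz": 0},
  {"tx": -0.001, "ty": 0.005, "tz": 0, "rx": 0, "ry": 0, "rz": 0},
  {"tx": -0.001, "ty": 0.006, "tz": 0, "rx": 0, "ry": 0, "rz": 0},
  {"tx": -0.001, "ty": 0.006, "tz": 0, "rx": 0, "ry": 0, "rz": 0},
])

```text
time: 11.32
eef_pos: [0.5606, 0.0315, 0.0512]
tcp_rot: [-1.57, -0.047, 0.048]
force: [0.7, 0.1, -0.7]
width: 0.65
```

>>> send_rows([
  {"tx": 0, "ty": 0.0005, "tz": 0, "rx": 0, "ry": 0, "rz": 0},
  {"tx": 0, "ty": 0.001, "tz": 0, "rx": 0, "ry": 0, "rz": 0},
  {"tx": 0, "ty": 0.0015, "tz": 0, "rx": 0, "ry": 0, "rz": 0},
  {"tx": 0, "ty": 0.002, "tz": 0, "rx": 0, "ry": 0, "rz": 0},
])

```text
time: 11.82
eef_pos: [0.5608, 0.0316, 0.0503]
tcp_rot: [-1.57, -0.048, 0.047]
force: [-8.2, -0.2, 20.0]
width: 0.655
```

>>> send_rows([
  {"tx": 0, "ty": 0.0004, "tz": 0, "rx": 0, "ry": 0, "rz": 0},
  {"tx": 0, "ty": 0.0008, "tz": 0, "rx": 0, "ry": 0, "rz": 0},
])

```text
time: 12.08
eef_pos: [0.5608, 0.0315, 0.0502]
tcp_rot: [-1.571, -0.048, 0.047]
force: [-12.8, -0.1, 29.2]
width: 0.648
```

>>> send_rows([
  {"tx": 0, "ty": 0.0004, "tz": 0, "rx": 0, "ry": 0, "rz": 0},
  {"tx": 0, "ty": 0.0008, "tz": 0, "rx": 0, "ry": 0, "rz": 0},
])

```text
time: 12.32
eef_pos: [0.5609, 0.0315, 0.0501]
tcp_rot: [-1.571, -0.049, 0.047]
force: [-18.7, 0.3, 39.7]
width: 0.65
```

Contact was felt at a TCP height of about 0.0505. I raise it about 3 mm off the contact, since the pads swing forward about 2 mm as they close, and then close.

>>> send_rows([
  {"tx": 0, "ty": -0.003, "tz": 0, "rx": 0, "ry": 0, "rz": 0},
  {"tx": 0, "ty": -0.006, "tz": 0, "rx": 0, "ry": 0, "rz": 0},
  {"tx": 0, "ty": -0.006, "tz": 0, "rx": 0, "ry": 0, "rz": 0},
])

```text
time: 12.7
eef_pos: [0.5608, 0.0315, 0.0538]
tcp_rot: [-1.57, -0.048, 0.047]
force: [-1.2, 0.4, 0.0]
width: 0.652
```

>>> send_rows([
  {"tx": 0, "ty": 0, "tz": 0, "rx": 0, "ry": 0, "rz": 0},
  {"tx": 0, "ty": 0, "tz": 0, "rx": 0, "ry": 0, "rz": 0},
  {"tx": 0, "ty": 0, "tz": 0, "rx": 0, "ry": 0, "rz": 0},
  {"tx": 0, "ty": 0, "tz": 0, "rx": 0, "ry": 0, "rz": 0},
], claw=0)

```text
time: 13.2
eef_pos: [0.5606, 0.0316, 0.054]
tcp_rot: [-1.57, -0.048, 0.048]
force: [-3.5, -0.1, 7.7]
width: 0.43
```

```bash
python3 d.py .560 .0316 .05 .062;python3 - <<'E'
from h import *
from plant import *
c=read_camera("wrist")
cv2.imwrite("pics/w8.png",c["img"][:,:,::-1])
E
```

```text
t 13.2 pos [0.5606 0.0316 0.054 ] shift mm [-0.6381  3.9567  0.0691] rot [ 0.0042 -0.0804 -0.0066] F [-3.4894 -0.0689  7.6826] w 0.4298773926675186 j [-0.0809  0.2469  1.6961 -0.0001  1.1988 -1.7123]
```

View pics/w8.png

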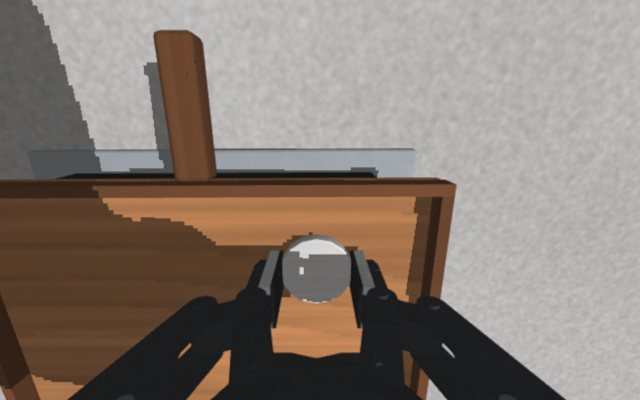

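The opening reads 0.43, about 36.5 mm against 40 mm expected. In the picture the disc (282–351) fills the gap between the pads. I lift a little and check.

>>> send_rows([
  {"tx": 0, "ty": -0.005, "tz": 0, "rx": 0, "ry": 0, "rz": 0},
  {"tx": 0, "ty": -0.01, "tz": 0, "rx": 0, "ry": 0, "rz": 0},
  {"tx": 0, "ty": -0.02, "tz": 0, "rx": 0, "ry": 0, "rz": 0},
  {"tx": 0, "ty": -0.03, "tz": 0, "rx": 0, "ry": 0, "rz": 0},
])

```text
time: 13.75
eef_pos: [0.5608, 0.0315, 0.0846]
tcp_rot: [-1.57, -0.048, 0.047]
force: [0.2, -0.1, -0.6]
width: 0.432
```

```bash
python3 d.py .560 .0316 .05 .062;python3 - <<'E'
from h import *
from plant import *
c=read_camera("wrist")
cv2.imwrite("pics/w9.png",c["img"][:,:,::-1])
b=read_camera("scene")["img"][110:260,260:425,::-1]
cv2.imwrite("pics/s9.png",cv2.resize(b,(660,600)))
E
```

```text
t 13.75 pos [0.5608 0.0315 0.0846] shift mm [-0.7687 34.5589  0.1415] rot [ 0.0081 -0.0832  0.0135] F [ 0.1585 -0.1177 -0.6051] w 0.432409386272255 j [-0.081   0.2162  1.6658 -0.0001  1.2594 -1.7123]
```

View pics/w9.png

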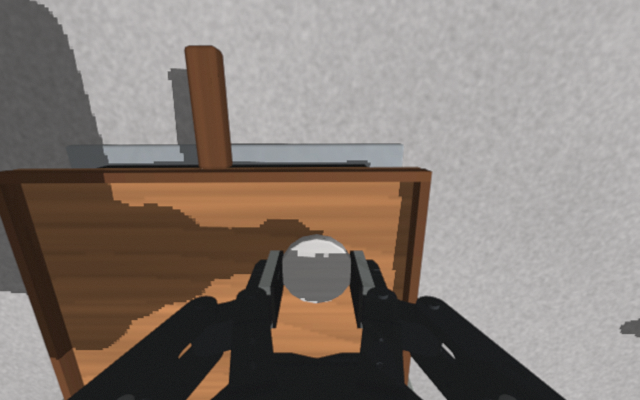

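View pics/s9.png

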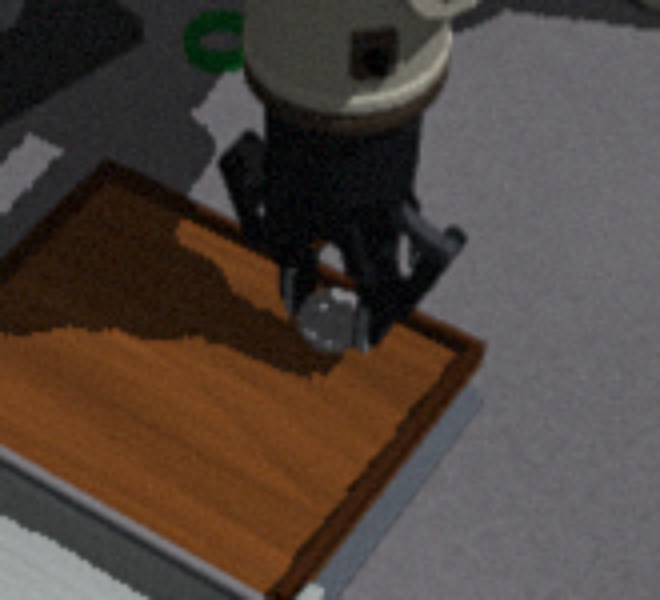

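The disc moved with the gripper: it is still at (316,270) in the wrist view. In the scene crop it could be tilted, so I'll look closer.

```bash
python3 - <<'E'
import cv2,numpy as np
a=cv2.imread("pics/w9.png")[225:325,250:380]
b=cv2.imread("pics/w7.png")[225:325,250:380]
cv2.imwrite("pics/z1.png",np.vstack([cv2.convertScaleAbs(cv2.resize(a,(390,300),interpolation=2),alpha=1.4),cv2.convertScaleAbs(cv2.resize(b,(390,300),interpolation=2),alpha=1.4)]))
from plant import *
c=read_camera("scene")["img"][165:215,320:370,::-1]
cv2.imwrite("pics/z2.png",cv2.convertScaleAbs(cv2.resize(c,(600,600),interpolation=2),alpha=1.6))
E
```

```text
(no output)
```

View pics/z1.png

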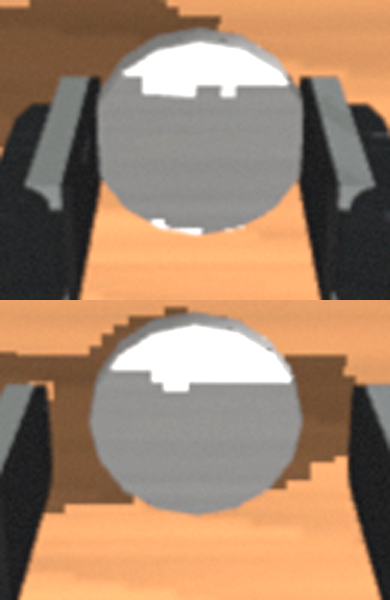

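View pics/z2.png

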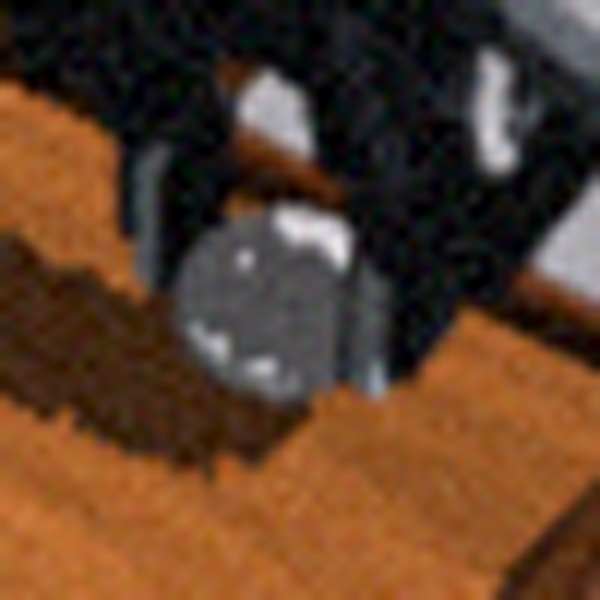

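The disc is held flat between the pads. I carry it up and over to the tray at about (0.431, -0.336).

>>> send_rows([
  {"tx": 0, "ty": -0.03, "tz": 0, "rx": 0, "ry": 0, "rz": 0},
  {"tx": 0, "ty": -0.06, "tz": -0.01, "rx": 0, "ry": 0, "rz": 0},
  {"tx": -0.015, "ty": -0.08, "tz": -0.04, "rx": 0, "ry": 0, "rz": 0},
  {"tx": -0.03, "ty": -0.08, "tz": -0.075, "rx": 0, "ry": 0, "rz": 0},
  {"tx": -0.05, "ty": -0.08, "tz": -0.115, "rx": 0, "ry": 0, "rz": 0},
])

```text
time: 14.52
eef_pos: [0.5173, -0.0871, 0.1636]
tcp_rot: [-1.57, -0.048, 0.048]
force: [-0.4, -1.3, -0.2]
width: 0.434
```

>>> send_rows([
  {"tx": -0.02, "ty": 0, "tz": -0.045, "rx": 0, "ry": 0, "rz": 0},
  {"tx": -0.04, "ty": 0, "tz": -0.09, "rx": 0, "ry": 0, "rz": 0},
  {"tx": -0.06, "ty": 0, "tz": -0.135, "rx": 0, "ry": 0, "rz": 0},
  {"tx": -0.08, "ty": 0, "tz": -0.18, "rx": 0, "ry": 0, "rz": 0},
  {"tx": -0.095, "ty": 0, "tz": -0.22, "rx": 0, "ry": 0, "rz": 0},
])

```text
time: 15.15
eef_pos: [0.4352, -0.3131, 0.1636]
tcp_rot: [-1.57, -0.047, 0.047]
force: [0.9, 0.9, -1.7]
width: 0.434
```

>>> send_rows([
  {"tx": -0.008, "ty": 0, "tz": -0.024, "rx": 0, "ry": 0, "rz": 0},
  {"tx": -0.008, "ty": 0, "tz": -0.024, "rx": 0, "ry": 0, "rz": 0},
  {"tx": -0.008, "ty": 0, "tz": -0.024, "rx": 0, "ry": 0, "rz": 0},
])

```text
time: 15.52
eef_pos: [0.4297, -0.3356, 0.1635]
tcp_rot: [-1.57, -0.047, 0.048]
force: [-0.7, -0.1, -0.7]
width: 0.431
```

```bash
python3 d.py .431 -.336 .03 .062;python3 - <<'E'
from h import *
from plant import *
s=observe();c=read_camera("wrist");T=tcpT(s)@c["mount"];np.savez("w10.npz",T=T)
cv2.imwrite("pics/w10.png",cv2.convertScaleAbs(c["img"][:,:,::-1],alpha=1.5))
E
```

```text
t 15.525 pos [ 0.4297 -0.3356  0.1635] shift mm [  1.3031 133.4945  -0.5902] rot [-0.0276 -0.0848 -0.0145] F [-0.6711 -0.1493 -0.6854] w 0.4309130371771477 j [-0.8044  0.1216  1.6082  0.0001  1.4124 -2.4357]
```

View pics/w10.png

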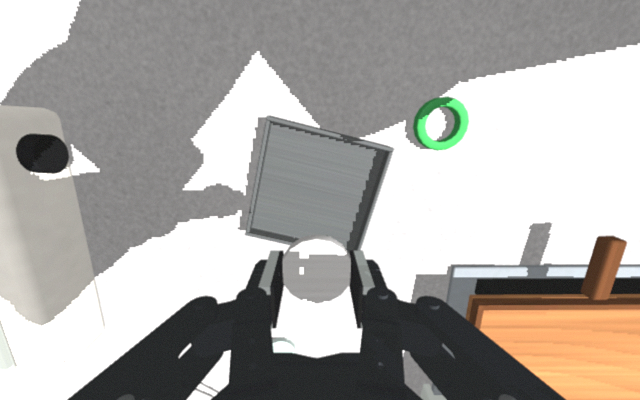

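In the wrist view the tray's outer corners are about (266,117), (391,149), (355,250) and (246,235).

```bash
python3 - <<'E'
from h import *
from plant import *
np.set_printoptions(precision=4,suppress=True)
T=np.load("w10.npz")["T"];c=read_camera("wrist")
P=onz(c,[(266,117),(391,149),(355,250),(246,235)],.02,T);print(P,P.mean(0),np.linalg.norm(P-np.roll(P,1,0),axis=1), (P[0]+P[2])/2,(P[1]+P[3])/2)
E
```

```text
[[ 0.356  -0.3884  0.02  ]
 [ 0.379  -0.2635  0.02  ]
 [ 0.493  -0.2877  0.02  ]
 [ 0.4819 -0.4099  0.02  ]] [ 0.4275 -0.3374  0.02  ] [0.1278 0.127  0.1166 0.1228] [ 0.4245 -0.338   0.02  ] [ 0.4304 -0.3367  0.02  ]
```

Both estimates agree on a centre of about (0.431, -0.336). I descend; the disc should meet the floor at a TCP height of about 0.004.

>>> send_rows([
  {"tx": 0.001, "ty": 0.04, "tz": 0, "rx": 0, "ry": 0, "rz": 0},
  {"tx": 0.001, "ty": 0.08, "tz": 0, "rx": 0, "ry": 0, "rz": 0},
  {"tx": 0.001, "ty": 0.115, "tz": 0, "rx": 0, "ry": 0, "rz": 0},
  {"tx": 0.001, "ty": 0.14, "tz": 0, "rx": 0, "ry": 0, "rz": 0},
  {"tx": 0.001, "ty": 0.152, "tz": 0, "rx": 0, "ry": 0, "rz": 0},
])

```text
time: 16.25
eef_pos: [0.4306, -0.335, 0.0106]
tcp_rot: [-1.569, -0.047, 0.049]
force: [0.8, 0.2, -0.8]
width: 0.432
```

>>> send_rows([
  {"tx": 0, "ty": 0.001, "tz": 0, "rx": 0, "ry": 0, "rz": 0},
  {"tx": 0, "ty": 0.002, "tz": 0, "rx": 0, "ry": 0, "rz": 0},
  {"tx": 0, "ty": 0.003, "tz": 0, "rx": 0, "ry": 0, "rz": 0},
])

```text
time: 16.62
eef_pos: [0.431, -0.3363, 0.0096]
tcp_rot: [-1.571, -0.048, 0.047]
force: [-0.2, -0.2, -0.3]
width: 0.434
```

>>> send_rows([
  {"tx": 0, "ty": 0.0005, "tz": 0, "rx": 0, "ry": 0, "rz": 0},
  {"tx": 0, "ty": 0.001, "tz": 0, "rx": 0, "ry": 0, "rz": 0},
])

```text
time: 16.88
eef_pos: [0.4307, -0.3361, 0.0079]
tcp_rot: [-1.571, -0.048, 0.047]
force: [0.2, 0.1, -0.5]
width: 0.435
```

```bash
python3 d.py .431 -.336 .03 .062;python3 - <<'E'
from h import *
from plant import *
s=observe();c=read_camera("wrist")
cv2.imwrite("pics/w11.png",cv2.convertScaleAbs(c["img"][:,:,::-1],alpha=1.5))
E
```

```text
t 16.875 pos [ 0.4307 -0.3361  0.0079] shift mm [  0.3107 -22.0625   0.0613] rot [ 0.0182 -0.0863  0.007 ] F [ 0.2166  0.1055 -0.491 ] w 0.43455551104358014 j [-0.8036  0.272   1.7716 -0.0001  1.0977 -2.4348]
```

View pics/w11.png

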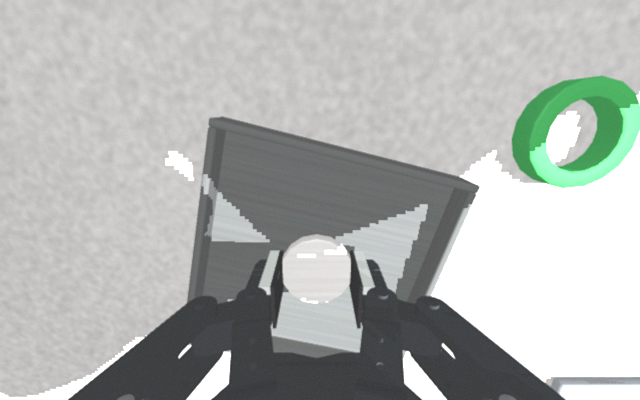

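The disc is above the tray floor, well within the walls. I lower the last few millimetres by feel.

>>> send_rows([
  {"tx": 0, "ty": 0.001, "tz": 0, "rx": 0, "ry": 0, "rz": 0},
  {"tx": 0, "ty": 0.002, "tz": 0, "rx": 0, "ry": 0, "rz": 0},
  {"tx": 0, "ty": 0.002, "tz": 0, "rx": 0, "ry": 0, "rz": 0},
])

```text
time: 17.3
eef_pos: [0.4306, -0.336, 0.0056]
tcp_rot: [-1.57, -0.047, 0.048]
force: [0.6, -0.9, -0.0]
width: 0.428
```

>>> send_rows([
  {"tx": 0, "ty": 0.0005, "tz": 0, "rx": 0, "ry": 0, "rz": 0},
  {"tx": 0, "ty": 0.001, "tz": 0, "rx": 0, "ry": 0, "rz": 0},
  {"tx": 0, "ty": 0.001, "tz": 0, "rx": 0, "ry": 0, "rz": 0},
])

```text
time: 17.68
eef_pos: [0.4306, -0.336, 0.0047]
tcp_rot: [-1.57, -0.047, 0.048]
force: [0.4, -0.4, -0.1]
width: 0.432
```

>>> send_rows([
  {"tx": 0, "ty": 0.0005, "tz": 0, "rx": 0, "ry": 0, "rz": 0},
  {"tx": 0, "ty": 0.001, "tz": 0, "rx": 0, "ry": 0, "rz": 0},
  {"tx": 0, "ty": 0.001, "tz": 0, "rx": 0, "ry": 0, "rz": 0},
])

```text
time: 18.05
eef_pos: [0.4307, -0.336, 0.0038]
tcp_rot: [-1.57, -0.048, 0.048]
force: [0.0, -0.0, 1.2]
width: 0.432
```

>>> send_rows([
  {"tx": 0, "ty": 0.0003, "tz": 0, "rx": 0, "ry": 0, "rz": 0},
  {"tx": 0, "ty": 0.0006, "tz": 0, "rx": 0, "ry": 0, "rz": 0},
  {"tx": 0, "ty": 0.0006, "tz": 0, "rx": 0, "ry": 0, "rz": 0},
])

```text
time: 18.42
eef_pos: [0.4308, -0.336, 0.0035]
tcp_rot: [-1.571, -0.048, 0.047]
force: [-0.2, 2.6, 7.1]
width: 0.432
```

>>> send_rows([
  {"tx": 0, "ty": 0, "tz": 0, "rx": 0, "ry": 0, "rz": 0},
  {"tx": 0, "ty": 0, "tz": 0, "rx": 0, "ry": 0, "rz": 0},
  {"tx": 0, "ty": 0, "tz": 0, "rx": 0, "ry": 0, "rz": 0},
  {"tx": 0, "ty": 0, "tz": 0, "rx": 0, "ry": 0, "rz": 0},
], claw=65)

```text
time: 18.92
eef_pos: [0.4306, -0.336, 0.0031]
tcp_rot: [-1.57, -0.047, 0.048]
force: [-0.2, -0.5, -0.4]
width: 0.65
```

>>> send_rows([
  {"tx": 0, "ty": -0.02, "tz": 0, "rx": 0, "ry": 0, "rz": 0},
  {"tx": 0, "ty": -0.06, "tz": 0, "rx": 0, "ry": 0, "rz": 0},
  {"tx": 0, "ty": -0.11, "tz": 0, "rx": 0, "ry": 0, "rz": 0},
  {"tx": -0.04, "ty": -0.15, "tz": 0, "rx": 0, "ry": 0, "rz": 0},
  {"tx": -0.06, "ty": -0.16, "tz": 0, "rx": 0, "ry": 0, "rz": 0},
])

```text
time: 19.55
eef_pos: [0.3701, -0.3402, 0.1656]
tcp_rot: [-1.573, -0.049, 0.046]
force: [0.6, -0.0, 1.0]
width: 0.652
```

```bash
python3 d.py .431 -.336 .03 .062;python3 - <<'E'
from h import *
from plant import *
s=observe();c=read_camera("wrist")
cv2.imwrite("pics/w12.png",cv2.convertScaleAbs(c["img"][:,:,::-1],alpha=1.3))
b=read_camera("scene")["img"];cv2.imwrite("pics/s12.png",cv2.resize(b[80:330,180:420,::-1],(576,600)))
t=read_camera("top")["img"];cv2.imwrite("pics/t12.png",cv2.resize(t[80:310,250:520,::-1],(702,598)))
E
```

```text
t 19.55 pos [ 0.3701 -0.3402  0.1656] shift mm [ 60.7928 135.7192   0.9574] rot [ 0.1774 -0.0911  0.1043] F [ 0.5756 -0.0442  0.9893] w 0.651899547286254 j [-0.8965  0.0295  1.7028 -0.0003  1.4057 -2.5277]
```

View pics/w12.png

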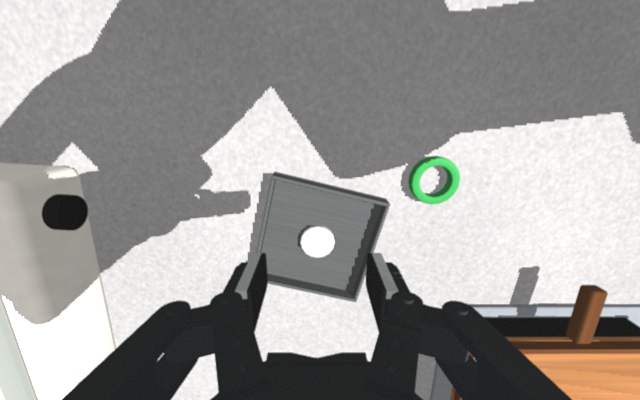

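View pics/s12.png

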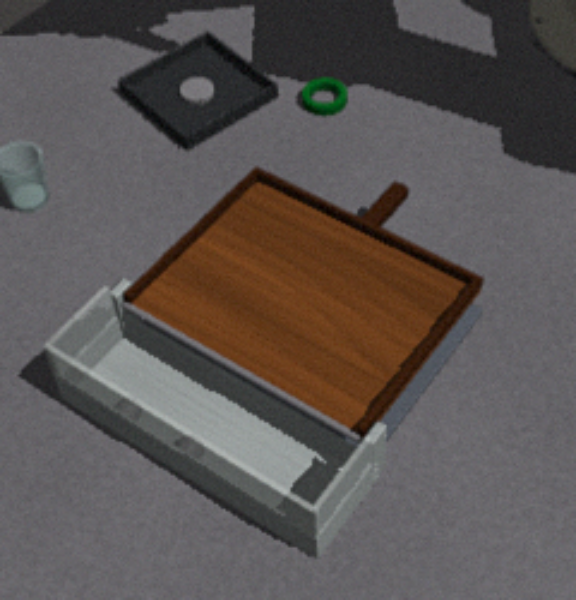

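View pics/t12.png

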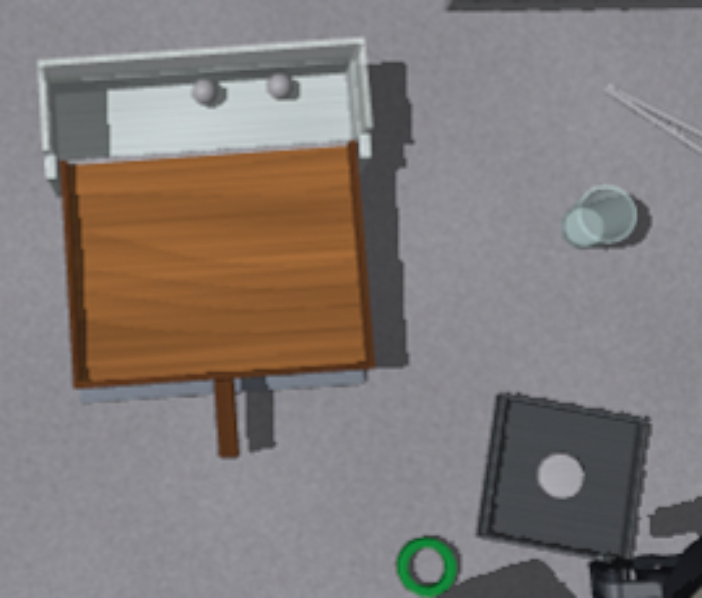

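The disc lies flat near the tray's centre (top crop (560,475)). Both balls are in the trough ((205,91), (280,86)), the board is down, and the gripper is clear. I hand in.

```bash
python3 -c "
from plant import *
print(observe()['force']);print(finish_job())"
```

```text
[-0.60663078  0.00260217 -0.40094137]
the job is handed in; nothing more can be done
None
```

I tilted the board by its handle to about 0.35 rad. Both balls rolled into the trough, the disc stayed put, and I lowered the board along the same arc. I then picked the disc off the board, laid it in the square tray and handed the job in at about 20 s (limit 59 s).

**Last checks:** The final pictures show both balls in the trough, the board down, and the disc looking flat near the middle of the tray. The gripper was about 16 cm up with no contact force. The hand-in reports no verdict.

**Readings that stood out:**
- The gripper opening read about 36.5 mm on the 40 mm disc, but the disc lifted and carried securely.
- The gripper pushed the board against its stop with about 45 N at the end of lowering. I eased this off before opening. It acted through the fingers on the handle and stayed well under the 120 N wrist limit.
- I found the board's surface by pressing the fingertips on it, up to about 40 N downward.
- The wrist-camera estimate of the tray centre was about 3 mm off the top-camera one, because one corner was hidden. I used the top-camera value.

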